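# Return a key case through the counter's flap hatch

## Robot

A 6-joint arm with a two-finger parallel gripper is mounted at the origin on the work surface. World frame = base frame: x ahead of the robot, y to its left, z up, the work surface at z = 0. Lengths are in mm, angles in rad, forces in N, time in s.
With the tool pointing down it reaches from about 250 to 775 mm from the base axis. Payload 4 kg.
Tool frame: the origin (TCP) lies at the very end of the fingers, on their centre line; the grasp point (between the pads) lies 19 mm behind it; z points along the fingers, x is the direction in which the jaws open and shut, and the axes are right-handed (so a half turn about z gives the same grasp; the last joint's range is limited). The gripper opens to 94 mm and grips with 3 to 60 N. Pads are 16 mm wide; open, the fingers measure 119 mm over their backs; the gripper's body (75 mm by 177 mm) begins 78 mm behind the grasp point.
Start: joints at [-1.284, 0.087, 1.371, -0, 1.684, -0.103], TCP at [209.001, -508.762, 205.506] pointing down, gripper open.
Joint ranges: [-3.1, 3.1], [-0.76, 2.03], [0.27, 2.55], [-1.08, 4.22], [0.17, 2.65], [-2.57, 2.57]. Speed limits (rad/s): [2.79, 2.79, 3.14, 3.14, 3.14, 3.14].

## Interface

Orientations are given as a unit quaternion [w, x, y, z].
In Python, from plant import env gives the robot as it stands.
- The arm moves only by the tool step_arm, never from a script. Its argument "targets" is a list of rows, each an object with "hand": the closure, from 0 (fully open) to 1 (shut); "translation": the shift along the tool's x, y, z in m, a list of three; "turn": the turn about the tool's z in rad. A call has exactly 8 rows; each row is the pose to reach, as a shift and turn from the pose commanded when the call began, along the tool's axes at that moment; what a row does not reach only later rows make up. A row lasts 1/10 s, in which the tool goes at most 50 mm and 8.59 degrees, less where a joint would pass 70% of its speed; a pose out of reach is approached as far as the arm can. A call with a gripper value outside its range is refused whole. The fingers move at their own pace and stop on an object; "squeeze" is the grip in N (left out, the last holds). Time passes only in rows, so rows that repeat a pose let the fingers close, or fill a call up. It gives the time, the measured TCP pose, the force and the opening at its end, in the units of the state.
- env.get_state(): the state, without advancing time (a new reading comes with each control period).
- env.snapshot(name): name is "side" or "top" or "wrist"; returns a dict with "image" (480x640x3 uint8, blue, green, red), "fx", "fy", "cx", "cy" (pixels), "R" (3x3) and "t" (3): a world point X has camera coordinates R X + t; the wrist camera has in their place "mount" (4x4, takes a point from camera to tool coordinates, whose origin is the TCP and whose axes are the tool frame's). Camera axes: x right, y down, z forward; pixel columns grow to the right and rows downward; lengths in mm; the calibration is good to about 2 mm. The wrist camera is an equidistant fisheye: a pixel r from the principal point sees the ray r / f radians off the axis. A picture is of the moment at which its call begins: read the wrist's pose just before it. There is no depth.
- env.hand_in(): hands the job in, once; it reports no verdict.
The state is a dict: "time_s": time; "joints": joint angles; "joint_vel": joint speeds; "effort": joint torques, N m; "position": TCP position; "ee_rot": TCP orientation; "wrist_force": force on the tool from outside, world axes, zero at the start; "wrist_torque": the same for the moment, N m; "finger_gap": opening from 0.0 (shut) to 1.0 (fully open).
Only numpy, scipy, OpenCV 4.12 (cv2) and the standard library are available. Lean on these libraries where they do the work, as an engineer would, in place of code of your own. Each camera call takes 0.05 s, during which the arm holds its last target.

## Task

Pass the blue key case through the counter hatch: slide it along the white shelf into line with the hatch, push it in under the lime hanging flap and over the edge of the steel slide behind it, so that it slips down into the tray; then draw the fingers back out so that the flap swings fully shut. Push the case gently with the fingertips or the outside of the fingers only; do not pinch or lift it. Leave the orange case on the shelf, the pump bottle and the stamp where they are.

Things in the scene. Friction and masses are not known exactly. Their poses are not given: they have to be found in the camera images.
- hatch: Fixed transfer hatch on the counter. Origin: on the counter (z = 0), straight below the closed flap, midway across; x axis points through the hatch, away from the robot, within 0.25 rad of world x; y left, z up. White deck, level, its top at z = 70 mm. Nothing of the hatch stands above z = 165 mm. All hatch sizes here are in this frame.
- shelf (a point): Centre of the near white shelf's top (hatch x = -95, y = 0, z = 70 mm). Shelf: x from -190 to 0 mm, y from -155 to 155 mm, no rim at its near edge or sides. At its far edge, beside the gate, grey fences 40 mm high and 10 mm thick close it from the posts out to y = -155 and 155 mm.
- gate (a point): Middle of the header bar's lower face (hatch x = 0, y = 0, z = 155 mm). Bar 12 mm thick in x, 10 mm high, on two 12 mm aluminium posts; opening below 132 mm wide (y from -66 to 66 mm), 85 mm high over the deck. Upright fingers cannot go in past the bar: tilt the tool 30 to 45 deg so that the fingertips lead.
- slide_edge (a point): Middle of the edge where the slide begins (hatch x = 50, y = 0, z = 70 mm). Behind the flap polished steel (friction 0.2), 178 mm wide: level with the shelf from x = 0 to 50 mm, then falling 40 deg from x = 50 to 119 mm, then the tray floor, z = 12 mm, to x = 254 mm; walls around. The case slips down by itself once its middle is well past this edge.
- flap (a joint): Angle of the lime flap (rad): 0 hanging shut, grows as its lower edge swings in (hatch +x), up to 1.45. Hinge line along hatch y at x = 0, z = 153 mm. Plate 5 mm thick, 126 mm wide, lower edge 3 mm above the deck, 50 g, smooth, lightly damped, no latch or spring: it opens only inwards, rests on whatever is under it and falls shut by its weight.
- blue_case: Blue plastic key case, loose, 84 mm (its x) by 56 mm (its y) by 28 mm high, 0.1 to 0.21 kg, paper label on top, steel catch on its -x end. Origin: centre of its underside, z up. Starts on the near shelf left or right of the opening (about 110 mm before the flap and 95 mm to the side), its x axis within about 0.3 rad of the hatch's.
- orange_case: Same case in orange, on the other side of the near shelf; stays where it is. Origin: centre of its underside.
- pump_bottle: White pump bottle, 64 mm diameter, 181 mm tall, green pump head, loose on the counter to the left of the hatch; stays. Origin: centre of its underside.
- stamp: Wooden office stamp, 34 mm diameter, 70 mm tall, standing loose on the counter to the right of the hatch; stays. Origin: centre of its underside.
Mind the look-alikes: they are no part of the job. What is meant by the blue_case is not turquoise, and is the larger of those in its own colour.

How it is judged (in metres and radians):
On the way:
1. the case is under the flap and holds it open (value of joint flap above 0.25 rad and x of blue_case in the frame of hatch between -0.03 and 0.06 m), for 0.05 s.
At the end, for the whole second after the job is handed in: The blue case lies at rest down in the tray at the foot of the slide (its origin 90 to 255 mm behind the flap and less than 50 mm above the counter), the flap hangs shut (under 0.05 rad), and the orange case, bottle and stamp are within 20 mm of their starts (x of blue_case in the frame of hatch between 0.09 and 0.255 m and y of blue_case in the frame of hatch between -0.09 and 0.09 m and z of blue_case in the frame of hatch below 0.05 m and linear speed of blue_case below 0.01 m/s and value of joint flap below 0.05 rad and distance of each of orange_case, pump_bottle, stamp from where it was at the start of the episode below 0.02 m); the robot touches nothing.
It fails at once if the blue case is lifted more than 14 mm off the shelf, is tipped more than 0.35 rad before the flap, or falls off the shelf (height (world z) of blue_case above 0.084 m or (x of blue_case in the frame of hatch below 0.02 m and (angle between blue_case's own z axis and vertical above 0.35 rad or height (world z) of blue_case below 0.06 m))).
It fails at once if the fingers pinch or press the blue case with more than 20 N (contact force between the fingers and blue_case above 20 N).
It fails at once if the orange case is moved more than 20 mm or tipped (distance of orange_case from where it was at the start of the episode above 0.02 m or angle between orange_case's own z axis and vertical above 0.4 rad).
It fails at once if the pump bottle is moved more than 20 mm or tipped (distance of pump_bottle from where it was at the start of the episode above 0.02 m or angle between pump_bottle's own z axis and vertical above 0.4 rad).
It fails at once if the stamp is moved more than 20 mm or tipped (distance of stamp from where it was at the start of the episode above 0.02 m or angle between stamp's own z axis and vertical above 0.4 rad).
It also fails if it takes over 53 s, if anything falls off the work surface, if the arm or the gripper's body presses on something with over 40 N, if the wrist force passes 120 N, or if a joint passes its speed limit or range.

## Working session

There is one attempt and no reset: what is moved stays moved. The work goes in short steps, Python scripts to look and compute and a tool call to move; the robot and the scene stay as the last step left them, time stands still between calls to the robot, and variables do not carry over. Pictures are saved under pics/ and viewed, and the job is handed in when it is done.

Besides the shell and the picture viewer there is one more tool, called after "Request:" by a JSON object that holds its "op" and its "data". step_arm: Moves the arm, as the interface text tells. Its arguments: {"type":"object","properties":{"targets":{"type":"array"},"squeeze":{"type":"number"}},"required":["targets"]}

```bash
ls; mkdir -p pics
python3 - <<'E'
from plant import env
import cv2
s=env.get_state();print(s)
for n in("side","top","wrist"):
    d=env.snapshot(n);cv2.imwrite(f"pics/{n}0.png",d["image"])
    print({k:v for k,v in d.items() if k!="image"})
E
```

```text
pics
{'time_s': 0.0, 'joints': array([-1.28408672e+00,  8.79066252e-02,  1.37223490e+00, -1.56322248e-05,
        1.68356232e+00, -1.03116483e-01]), 'joint_vel': array([ 9.89644990e-04, -6.77736004e-04,  1.41619828e-03, -1.13819861e-05,
       -9.06089214e-04, -3.68340322e-04]), 'effort': array([-1.52303110e-04, -3.40180814e+01, -3.02424753e+01,  7.19401217e-02,
        3.30155867e-02, -1.76321901e-04]), 'position': array([ 208.84527687, -508.22753947,  204.34041331]), 'ee_rot': array([-6.68880740e-04,  8.30669733e-01, -5.56764475e-01, -8.16664193e-04]), 'wrist_force': array([-0.11179236,  0.15756524,  0.5373555 ]), 'wrist_torque': array([ 0.04179931, -0.00919811,  0.01144122]), 'finger_gap': 0.9955897208100846}
{'fx': 524.1960107468686, 'fy': 524.1960107468686, 'cx': 320.3252594201825, 'cy': 231.72386260826408, 'R': array([[ 0.99822223, -0.0591999 ,  0.00690952],
       [-0.0225919 , -0.48309978, -0.87527379],
       [ 0.05515411,  0.87356166, -0.48357838]]), 't': array([-543.66178725,  116.57362631, 1400.57245043])}
{'fx': 523.9791003768489, 'fy': 523.9791003768489, 'cx': 315.26190653664446, 'cy': 243.7287770411605, 'R': array([[-0.00419489, -0.99994001,  0.01011814],
       [-0.99124528,  0.00282271, -0.13200314],
       [ 0.13196666, -0.0105833 , -0.99119766]]), 't': array([  -2.74674599,  521.10094795, 1243.80910389])}
{'fx': 371.64829954431775, 'fy': 371.64829954431775, 'cx': 319.57416623311707, 'cy': 236.10417658190764, 'mount': array([[ 9.99999910e-01,  2.13758040e-04, -3.67033430e-04,
         4.97075415e-01],
       [-1.08950155e-04,  9.64311735e-01,  2.64769457e-01,
        -7.84305813e+01],
       [ 4.10531245e-04, -2.64769393e-01,  9.64311672e-01,
        -1.78943876e+02],
       [ 0.00000000e+00,  0.00000000e+00,  0.00000000e+00,
         1.00000000e+00]])}
```

View pics/top0.png

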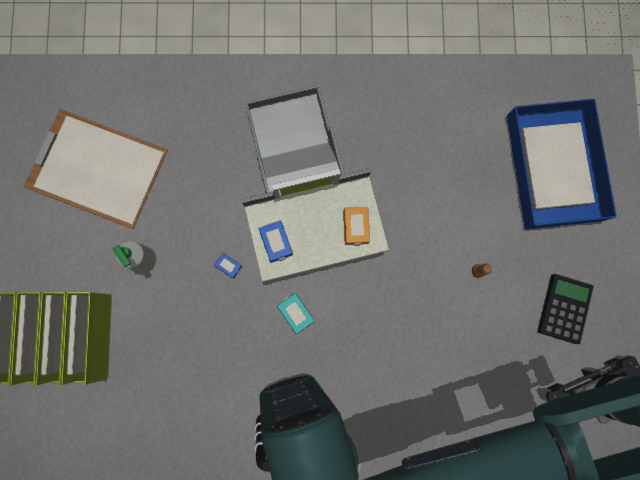

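View pics/side0.png

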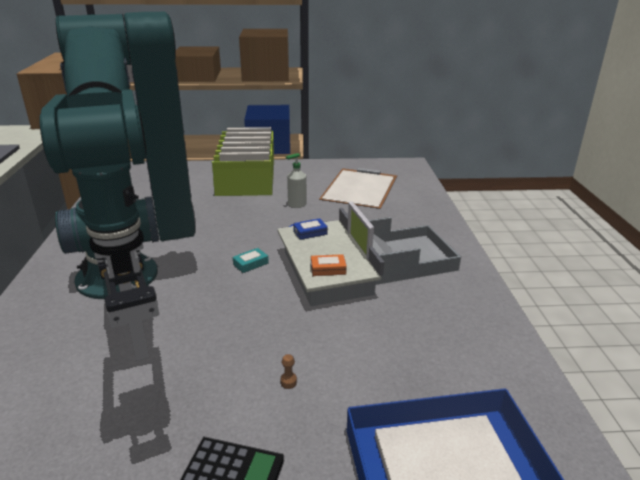

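View pics/wrist0.png

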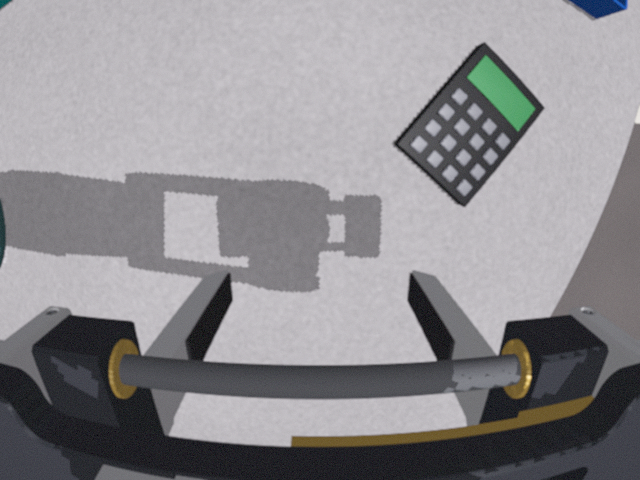

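The top view shows three possible targets:
- A large blue case on the shelf at (276,241).
- A small blue one on the counter at (228,265).
- A turquoise one on the counter at (295,313).

The blue case on the shelf fits the description. The orange case is at (357,226), the bottle at about (130,255) and the stamp at (482,270). Next I'll take close crops.

```bash
cat > h.py <<'E'
import numpy as np,cv2
from plant import env
def px2w(d,u,v,z):
    r=d["R"].T@np.array([(u-d["cx"])/d["fx"],(v-d["cy"])/d["fy"],1.]);c=-d["R"].T@d["t"]
    return c+r*(z-c[2])/r[2]
def w2px(d,X):
    p=d["R"]@np.asarray(X,float)+d["t"];return np.array([d["fx"]*p[0]/p[2]+d["cx"],d["fy"]*p[1]/p[2]+d["cy"]])
def crop(im,x0,y0,x1,y1,k,name):
    cv2.imwrite("pics/"+name,cv2.resize(im[y0:y1,x0:x1],None,fx=k,fy=k,interpolation=cv2.INTER_CUBIC))
E
python3 - <<'E'
from h import *
im=cv2.imread("pics/top0.png");crop(im,235,160,395,290,5,"c_top.png")
im=cv2.imread("pics/side0.png");crop(im,270,190,470,310,4,"c_side.png")
E
```

```text
(no output)
```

View pics/c_top.png

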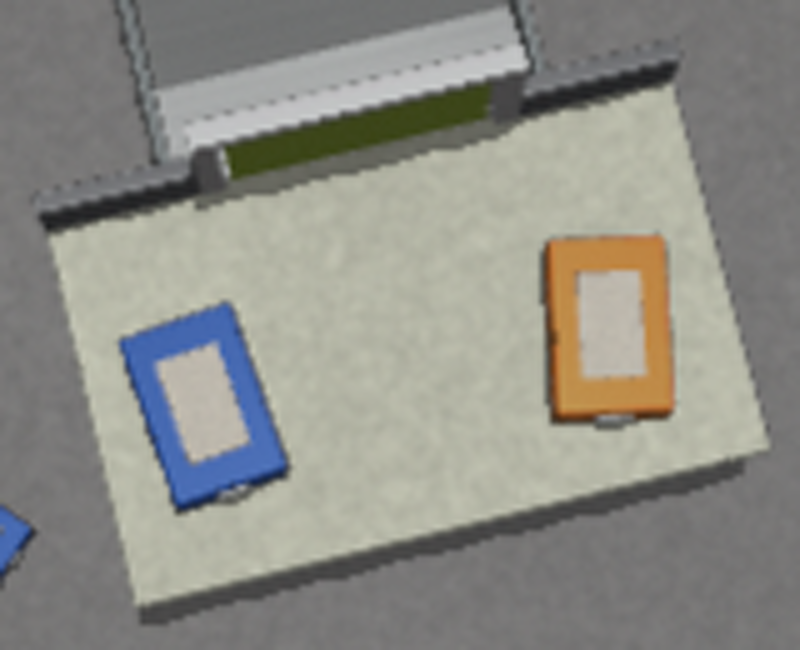

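View pics/c_side.png

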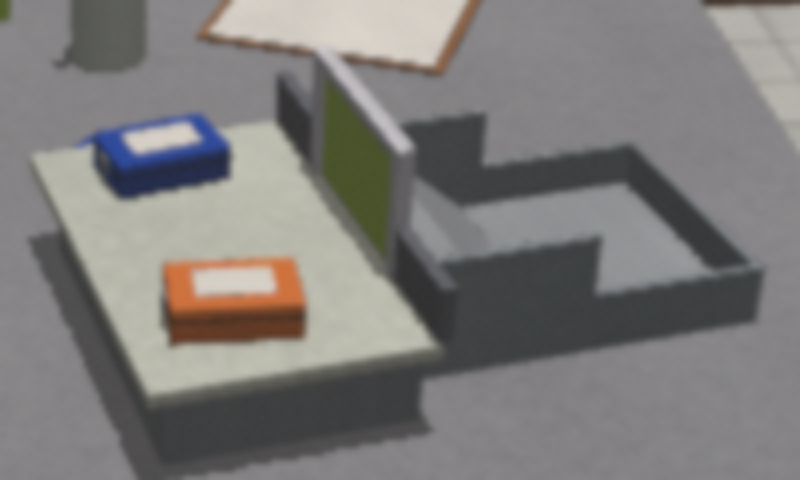

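```bash
cat >> h.py <<'E'
def fit_case(P):  # corners order: far-left, far-right, near-right, near-left (image)
    P=np.array(P);c=P.mean(0);d=(P[0]+P[1]-P[2]-P[3])/2
    return c[:2],np.arctan2(d[1],d[0]),np.hypot(*d[:2]),np.linalg.norm((P[0]+P[3]-P[1]-P[2])/2)
E
python3 - <<'E'
from h import *
d=env.snapshot("top")
f=lambda p,z:px2w(d,235+p[0]/5-.4,160+p[1]/5-.4,z)
nl,nr,fr,fl=[f(p,70) for p in((137,605),(768,450),(672,90),(50,230))]
print(nl,nr,fr,fl,np.linalg.norm(nl-nr),np.linalg.norm(fl-nl),np.linalg.norm(fr-nr),np.linalg.norm(fr-fl))
e=nl-nr;yaw=np.arctan2(-e[0],e[1]);e2=fl-fr;print(yaw,np.arctan2(-e2[0],e2[1]))
x=lambda a:np.array([np.cos(a),np.sin(a)])
mid=(nl+nr)[:2]/2;O=mid+190*x(yaw);print("O",O)
R=np.array([x(yaw),[-np.sin(yaw),np.cos(yaw)]])
for n,C in(("blue",((122,340),(230,303),(288,468),(178,508))),("or",((548,240),(663,237),(673,412),(555,415)))):
    c,a,L,W=fit_case([f(p,98) for p in C]);print(n,c,a-yaw,L,W,R@(c-O))
for p,z in(((202,150),165),((510,75),165),((40,205),110),((678,52),110)):print(R@(f(p,z)[:2]-O))
s=cv2.imread("pics/side0.png");d2=env.snapshot("side")
T=cv2.imread("pics/top0.png")
for im,dd in((s,d2),(T,d)):
  for X in((0,66,70),(0,-66,70),(0,-72,165),(0,72,165),(-190,155,70),(-190,-155,70),(0,0,155),(50,89,70),(50,-89,70),(254,89,12),(254,-89,12)):
    w=np.r_[R.T@np.array(X[:2])+O,X[2]];u=w2px(dd,w);cv2.circle(im,tuple(int(round(t)) for t in u),1,(0,0,255),-1)
crop(s,270,190,470,310,4,"c2s.png");crop(T,235,80,395,290,3,"c2t.png")
E
```

```text
[429.42314305 121.17649895  70.        ] [ 501.83160341 -177.11415898   70.        ] [ 677.0832314  -134.64312471   70.        ] [608.83522023 164.39661609  70.        ] 306.9532566016684 184.54449859667739 180.32449047582392 306.7288013975539
0.23813852466907912 0.22438085498828642
O [650.2653394   16.85104784]
blue [520.50775038  88.24725804] 0.09348698567493643 82.49212588320526 53.4595380575026 [-109.25372584   99.99037018]
or [ 557.05791173 -100.32826772] -0.20480115294727744 82.74604875368874 54.38503852504082 [-118.21890782  -91.88528935]
[-8.28471192 72.73634287]
[ -7.60265982 -68.38784277]
[ -2.13451581 152.07981035]
[  -1.82813575 -153.878507  ]
```

View pics/c2s.png

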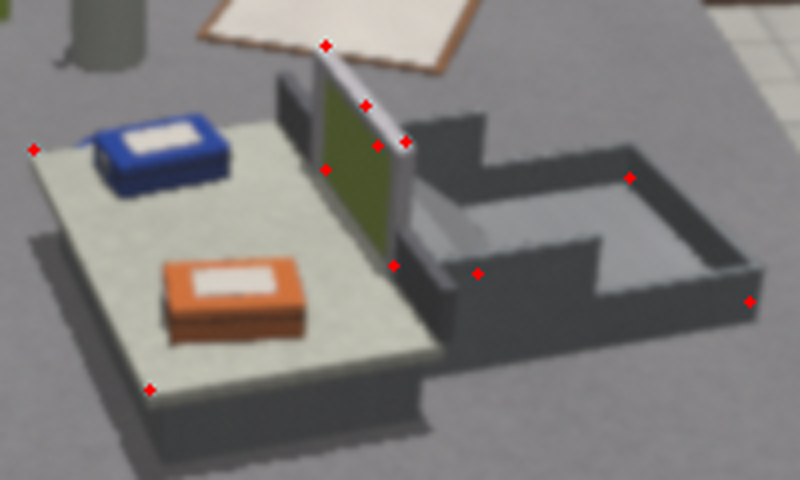

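View pics/c2t.png

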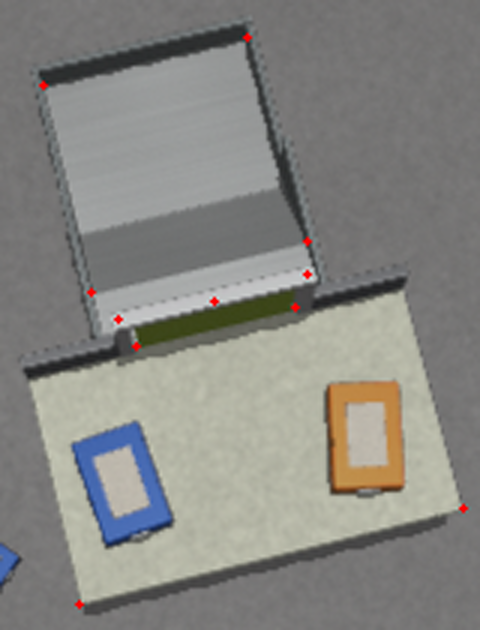

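```bash
cat >> h.py <<'E'
from scipy.spatial.transform import Rotation as Ro
YAW=0.235;O=np.array([650.3,16.9]);H=np.array([[np.cos(YAW),np.sin(YAW)],[-np.sin(YAW),np.cos(YAW)]])
def tool():
    s=env.get_state();q=s["ee_rot"];return s,Ro.from_quat([q[1],q[2],q[3],q[0]]).as_matrix()
def goto(hx,hy,z,yaw=None):
    """print tool-frame shift (m) and turn to hatch pt / yaw of tool x rel. hatch x"""
    s,R=tool();p=s["position"];w=np.r_[H.T@np.array([hx,hy])+O,z]
    t=R.T@(w-p)/1000;a=np.arctan2(R[1,0],R[0,0])-YAW
    print("now hatch",np.round(H@(p[:2]-O),1),"z",p[2].round(1),"yaw",round(a,3),"| shift",t.round(4),end=" ")
    if yaw is not None: print("turn",round((a-yaw+np.pi)%(2*np.pi)-np.pi,3),end="")
    print()
if __name__=="__main__": pass
E
python3 - <<'E'
from h import *
goto(-109,154,180,0)
d=env.snapshot("top");print(px2w(d,121,256,170),px2w(d,478,271,35))
E
```

```text
now hatch [-551.6 -408.2] z 204.9 yaw -1.416 | shift [-0.4872 -0.524   0.0255] turn -1.416
[477.46353591 417.38072862 170.        ] [ 453.05676266 -399.72931748   35.        ]
```

Request:
{"op": "step_arm", "data": {"targets": [{"hand": 0.47,"translation": [-0.02,-0.02,0],"turn": -0.12},{"hand": 0.47,"translation": [-0.05,-0.05,0],"turn": -0.24},{"hand": 0.47,"translation": [-0.08,-0.085,0],"turn": -0.36},{"hand": 0.47,"translation": [-0.11,-0.12,0],"turn": -0.48},{"hand": 0.47,"translation": [-0.14,-0.155,0],"turn": -0.6},{"hand": 0.47,"translation": [-0.17,-0.19,0],"turn": -0.72},{"hand": 0.47,"translation": [-0.2,-0.225,0],"turn": -0.84},{"hand": 0.47,"translation": [-0.23,-0.255,0],"turn": -0.96}]}}

```text
time_s: 1.1
position: [358.1, -197.2, 205.6]
ee_rot: [0.0, 0.994, -0.108, 0.0]
wrist_force: [1.5, -0.0, 0.1]
finger_gap: 0.532
```

```bash
python3 -c "
from h import *
goto(-109,154,180,0)"
```

```text
now hatch [-334.  -140.2] z 205.6 yaw -0.451 | shift [ 0.0743 -0.3629  0.0257] turn -0.451
```

Request:
{"op": "step_arm", "data": {"targets": [{"hand": 0.47,"translation": [0.009,-0.04,0],"turn": -0.06},{"hand": 0.47,"translation": [0.018,-0.085,0],"turn": -0.12},{"hand": 0.47,"translation": [0.027,-0.13,0],"turn": -0.18},{"hand": 0.47,"translation": [0.036,-0.175,0],"turn": -0.24},{"hand": 0.47,"translation": [0.045,-0.22,0],"turn": -0.3},{"hand": 0.47,"translation": [0.055,-0.27,0.005],"turn": -0.36},{"hand": 0.47,"translation": [0.065,-0.32,0.01],"turn": -0.42},{"hand": 0.47,"translation": [0.074,-0.363,0.015],"turn": -0.45}]}}

```text
time_s: 1.9
position: [509.8, 141.1, 190.5]
ee_rot: [0.0, 0.993, 0.116, 0.0]
wrist_force: [0.8, -0.9, 0.1]
finger_gap: 0.532
```

```bash
python3 -c "
from h import *
import time
goto(-109,154,85,0)
d=env.snapshot('top');cv2.imwrite('pics/t1.png',d['image']);crop(d['image'],200,120,400,290,4,'t1c.png')
d=env.snapshot('wrist');cv2.imwrite('pics/w1.png',d['image'])
goto(-109,154,85,0)"
```

```text
now hatch [-107.8  153.6] z 190.5 yaw -0.003 | shift [-0.0013 -0.0005  0.1055] turn -0.003
now hatch [-107.4  155.8] z 188.4 yaw 0.001 | shift [-0.0013  0.002   0.1034] turn 0.001
```

View pics/w1.png

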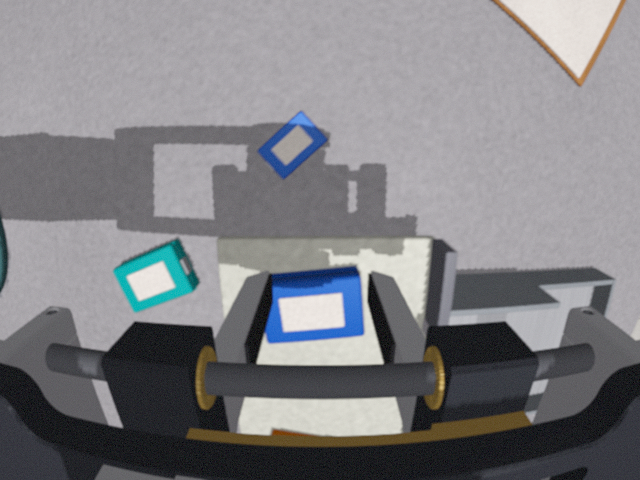

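The wrist view shows the labelled blue case at about (315,303) on the shelf, with the small blue one at (293,145) and the turquoise at (157,275). I'll cross-check the case pose from this view.

```bash
cat >> h.py <<'E'
def wpx(d,pos,R,u,v,z):
    x,y=(u-d["cx"])/d["fx"],(v-d["cy"])/d["fy"];r=np.hypot(x,y)
    ray=np.array([x/r*np.sin(r),y/r*np.sin(r),np.cos(r)]);M=d["mount"]
    c=R@M[:3,3]+pos;w=R@(M[:3,:3]@ray);return c+w*(z-c[2])/w[2]
E
python3 -c "
from h import *
s,R=tool();d=env.snapshot('wrist');p=s['position']
P=[wpx(d,p,R,u,v,98) for u,v in((358,266),(362,335),(267,341),(268,275))]
for q in P: print((H@(q[:2]-O)).round(1))
c,a,L,W=fit_case(P);print(H@(c-O),a-YAW,L,W)
for u,v in((220,238),(432,238)):print(H@(wpx(d,p,R,u,v,70)[:2]-O))
"
```

```text
[-76.5 134.9]
[-70.7  73.3]
[-150.5   66.9]
[-146.5  127.3]
[-111.04153528  100.60338545] 0.09357731918067591 75.2542100254807 60.995024639862265
[-191.06477026  149.41516272]
[ -9.97453249 149.67968238]
```

View pics/t1c.png

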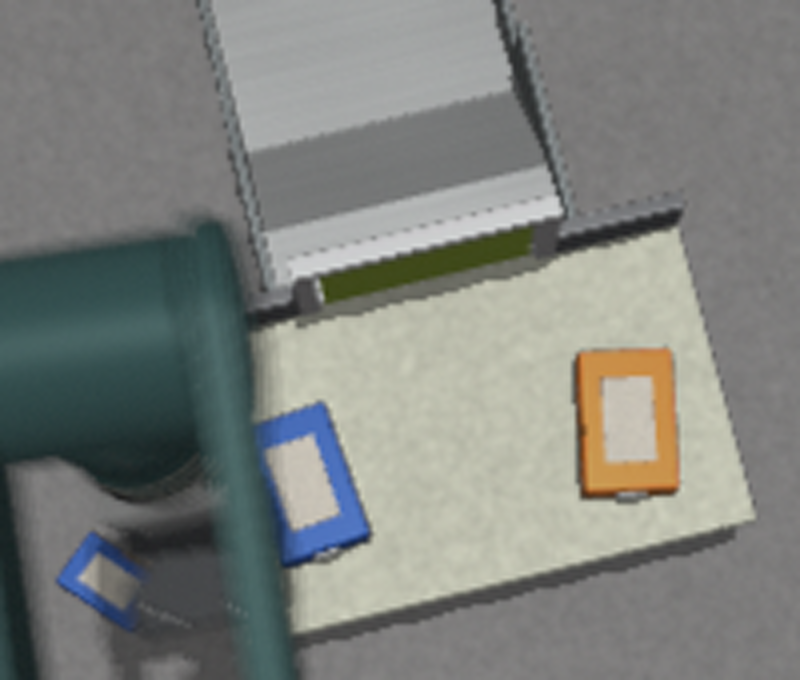

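Request:
{"op": "step_arm", "data": {"targets": [{"hand": 0.47,"translation": [-0.001,0,0.015],"turn": 0},{"hand": 0.47,"translation": [-0.001,0,0.035],"turn": 0},{"hand": 0.47,"translation": [-0.001,0,0.055],"turn": 0},{"hand": 0.47,"translation": [-0.001,0,0.072],"turn": 0},{"hand": 0.47,"translation": [-0.001,0,0.086],"turn": 0},{"hand": 0.47,"translation": [-0.001,0,0.096],"turn": 0},{"hand": 0.47,"translation": [-0.001,0,0.103],"turn": 0},{"hand": 0.47,"translation": [-0.001,0,0.103],"turn": 0}]}}

```text
time_s: 2.85
position: [507.7, 138.1, 86.5]
ee_rot: [0.0, 0.993, 0.114, -0.001]
wrist_force: [-0.6, 0.2, 0.1]
finger_gap: 0.529
```

```bash
python3 -c "
from h import *
goto(-109,36,85,0);s,R=tool();print(s['wrist_force'])
d=env.snapshot('side');crop(d['image'],240,130,440,280,4,'s1c.png')
d=env.snapshot('wrist');cv2.imwrite('pics/w2.png',d['image'])
"
```

```text
now hatch [-110.5  151.1] z 86.5 yaw -0.007 | shift [0.0022 0.1151 0.0016] turn -0.007
[-0.61757645  0.19678079  0.13077944]
```

View pics/s1c.png

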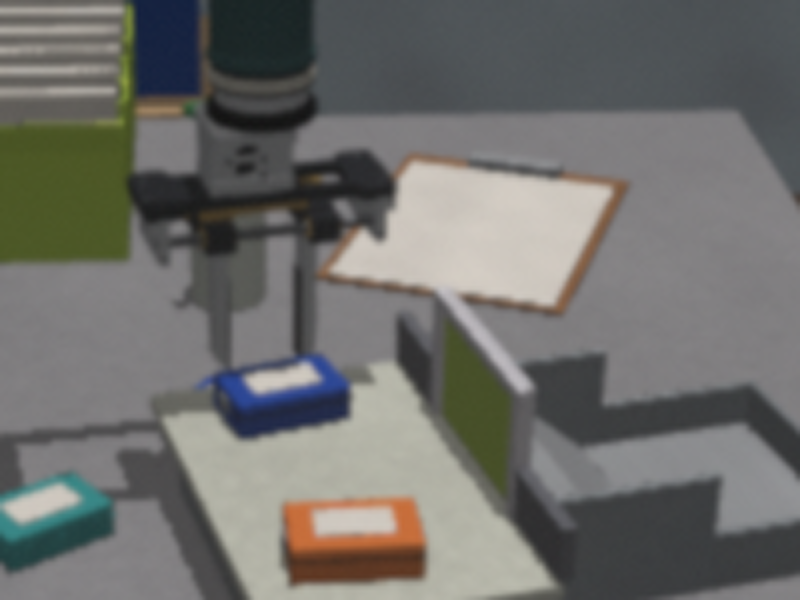

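View pics/w2.png

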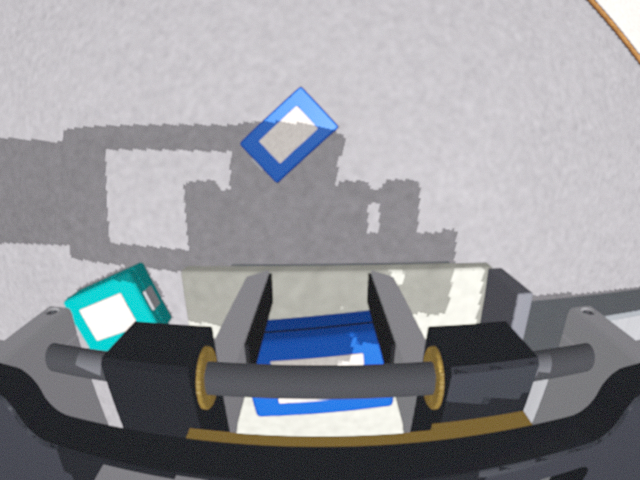

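Request:
{"op": "step_arm", "data": {"targets": [{"hand": 0.47,"translation": [0,0.004,0],"turn": 0},{"hand": 0.47,"translation": [0,0.008,0],"turn": 0},{"hand": 0.47,"translation": [0,0.012,0],"turn": 0},{"hand": 0.47,"translation": [0,0.018,0],"turn": 0},{"hand": 0.47,"translation": [0,0.025,0],"turn": 0},{"hand": 0.47,"translation": [0,0.033,0],"turn": 0},{"hand": 0.47,"translation": [0,0.041,0],"turn": 0},{"hand": 0.47,"translation": [0,0.049,0],"turn": 0}]}}

```text
time_s: 3.75
position: [519.5, 90.1, 87.5]
ee_rot: [0.0, 0.993, 0.114, -0.0]
wrist_force: [0.0, 0.6, 1.0]
finger_gap: 0.53
```

```bash
python3 -c "
from h import *
goto(-109,36,85,0);s,R=tool();print(s['wrist_force'])
d=env.snapshot('side');crop(d['image'],240,130,440,280,4,'s2c.png')
d=env.snapshot('top');crop(d['image'],200,120,400,290,4,'t2c.png')
"
```

```text
now hatch [-110.1  101.7] z 87.5 yaw -0.006 | shift [0.0015 0.0657 0.0025] turn -0.006
[0.01931102 0.59201716 1.00799863]
```

View pics/s2c.png

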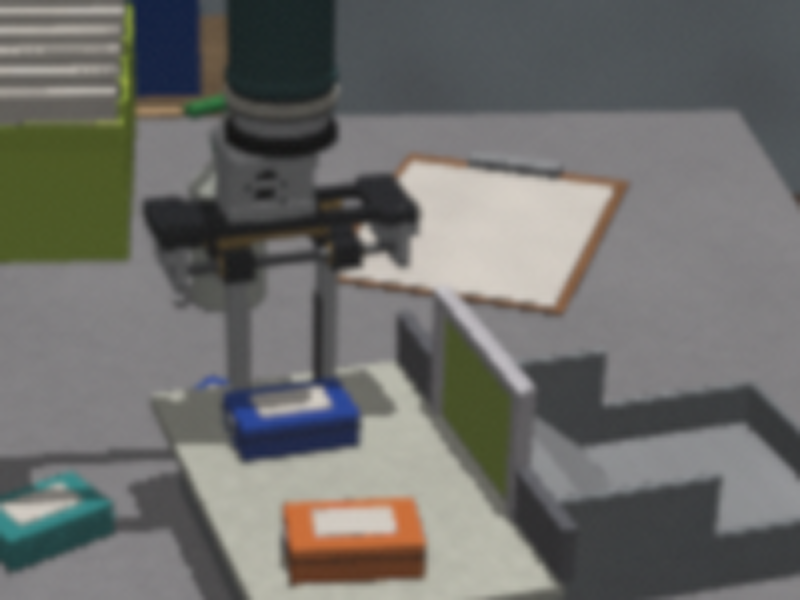

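View pics/t2c.png

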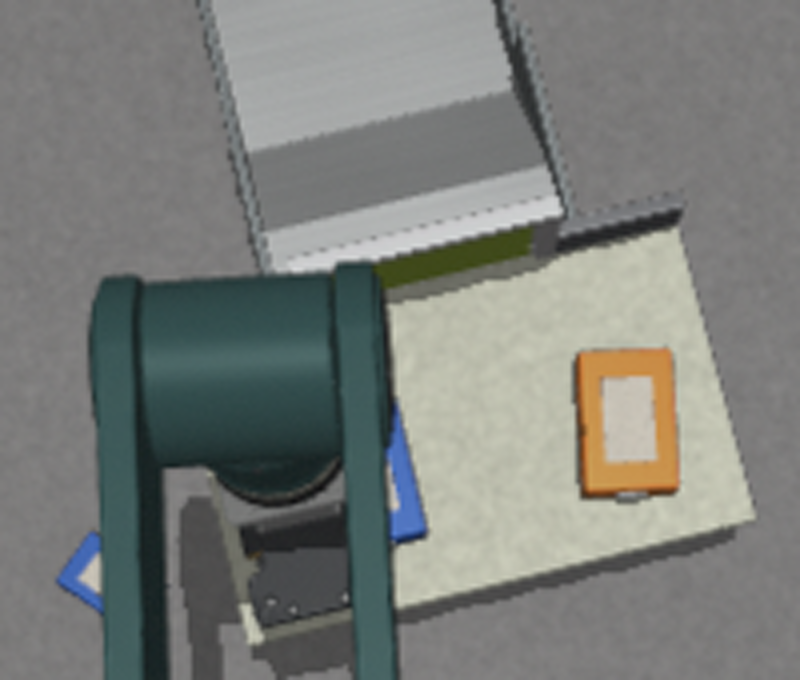

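Side view: the case at about (290,415) in the crop has moved sideways evenly and now lies along the fingers. I'll carry on with the remaining 65 mm.

Request:
{"op": "step_arm", "data": {"targets": [{"hand": 0.47,"translation": [0,0.008,0],"turn": 0},{"hand": 0.47,"translation": [0,0.017,0.001],"turn": 0},{"hand": 0.47,"translation": [0,0.026,0.001],"turn": 0},{"hand": 0.47,"translation": [0,0.035,0.002],"turn": 0},{"hand": 0.47,"translation": [0,0.044,0.002],"turn": 0},{"hand": 0.47,"translation": [0,0.053,0.002],"turn": 0},{"hand": 0.47,"translation": [0,0.06,0.002],"turn": 0},{"hand": 0.47,"translation": [0,0.063,0.002],"turn": 0}]}}

```text
time_s: 4.65
position: [533.8, 28.6, 85.3]
ee_rot: [0.0, 0.994, 0.114, -0.0]
wrist_force: [-0.5, 0.6, -0.2]
finger_gap: 0.531
```

```bash
python3 -c "
from h import *
goto(-109,36,85,0);s,R=tool();print(s['wrist_force'])
d=env.snapshot('wrist');cv2.imwrite('pics/w3.png',d['image'])
goto(-109,66,85,0)
d=env.snapshot('side');crop(d['image'],240,130,440,280,4,'s3c.png')
"
```

```text
now hatch [-110.6   38.5] z 85.3 yaw -0.007 | shift [0.0016 0.0025 0.0003] turn -0.007
[-0.46587385  0.59989701 -0.20627886]
now hatch [-110.6   38.4] z 85.3 yaw -0.007 | shift [ 0.0014 -0.0276  0.0003] turn -0.007
```

View pics/s3c.png

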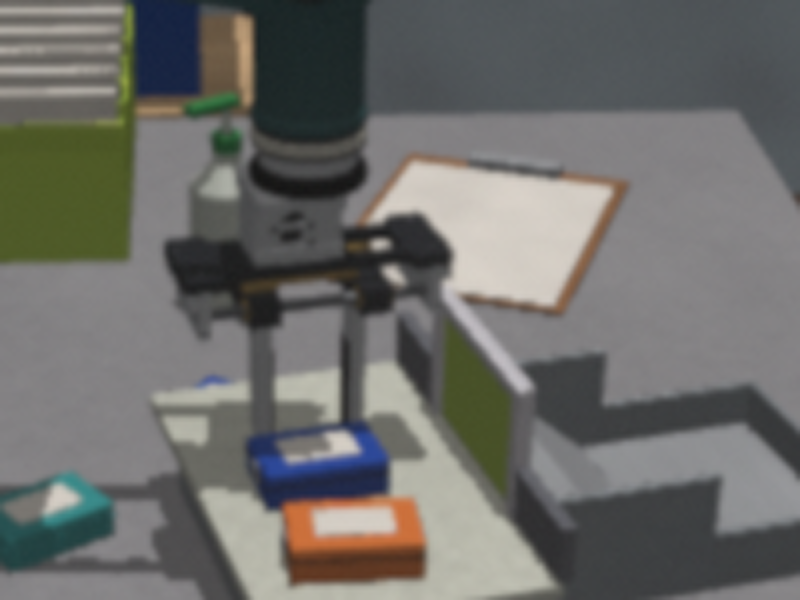

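Request:
{"op": "step_arm", "data": {"targets": [{"hand": 0.47,"translation": [0,-0.01,0],"turn": 0},{"hand": 0.47,"translation": [0,-0.03,0],"turn": 0},{"hand": 0.47,"translation": [0,-0.035,-0.03],"turn": 0},{"hand": 0.47,"translation": [-0.02,-0.035,-0.07],"turn": 0.1},{"hand": 0.58,"translation": [-0.05,-0.035,-0.1],"turn": 0.22},{"hand": 0.68,"translation": [-0.09,-0.03,-0.1],"turn": 0.35},{"hand": 0.68,"translation": [-0.12,-0.02,-0.1],"turn": 0.48},{"hand": 0.68,"translation": [-0.15,0,-0.1],"turn": 0.6}]}}

```text
time_s: 5.55
position: [386.3, -3.5, 186.0]
ee_rot: [-0.0, 0.983, -0.185, 0.001]
wrist_force: [0.9, -0.2, -0.4]
finger_gap: 0.319
```

```bash
python3 -c "
from h import *
goto(-200,0,165,-np.pi/2)
d=env.snapshot('top');crop(d['image'],235,160,395,290,5,'t4c.png')
"
```

```text
now hatch [-261.5   41.7] z 186.0 yaw -0.608 | shift [ 0.0742 -0.0009  0.0211] turn 0.963
```

View pics/t4c.png

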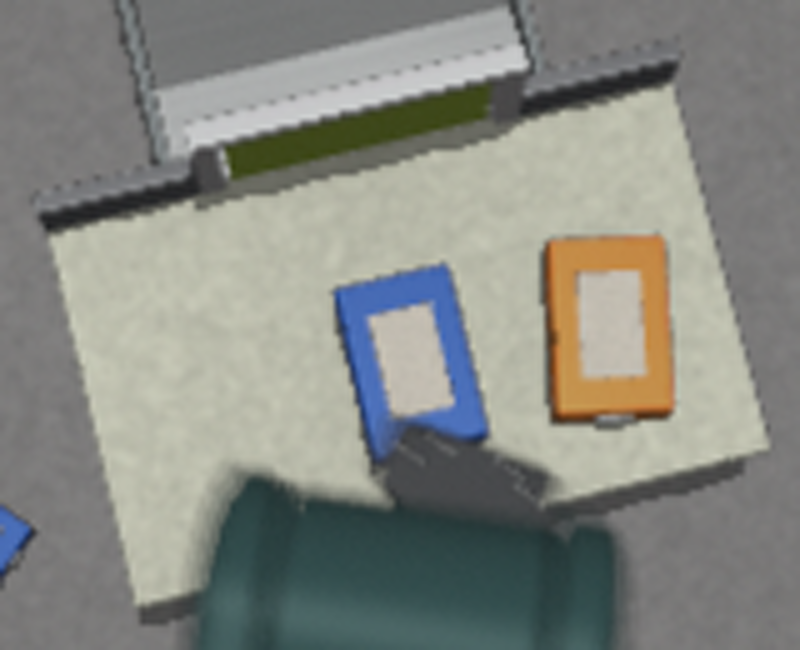

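```bash
python3 -c "
from h import *
d=env.snapshot('top')
f=lambda p,z:px2w(d,235+p[0]/5-.4,160+p[1]/5-.4,z)
P=[f(p,98) for p in ((337,292),(446,264),(487,437),(373,465))]
c,a,L,W=fit_case(P);print(H@(c-O),a-YAW,L,W)
"
```

```text
[-113.77382294    2.19019927] -0.02293503716292339 83.2757819446417 53.50324429509721
```

Request:
{"op": "step_arm", "data": {"targets": [{"hand": 0.68,"translation": [0.0,0,0],"turn": 0.13},{"hand": 0.68,"translation": [0,0,0],"turn": 0.26},{"hand": 0.68,"translation": [0.01,0,0],"turn": 0.4},{"hand": 0.68,"translation": [0.02,0,0],"turn": 0.53},{"hand": 0.68,"translation": [0.04,0,0],"turn": 0.66},{"hand": 0.68,"translation": [0.055,0,0],"turn": 0.8},{"hand": 0.68,"translation": [0.065,0,0],"turn": 0.92},{"hand": 0.68,"translation": [0.07,0,0],"turn": 0.96}]}}

```text
time_s: 6.45
position: [454.0, -29.0, 185.1]
ee_rot: [-0.0, 0.786, -0.618, -0.0]
wrist_force: [-0.7, 0.2, 0.0]
finger_gap: 0.323
```

```bash
python3 -c "
from h import *
goto(-195,-1,84,-np.pi/2)
s,R=tool();d=env.snapshot('wrist');cv2.imwrite('pics/w5.png',d['image'])
"
```

```text
now hatch [-201.5    1.1] z 185.1 yaw -1.567 | shift [ 0.0022 -0.0065  0.1011] turn 0.004
```

View pics/w5.png

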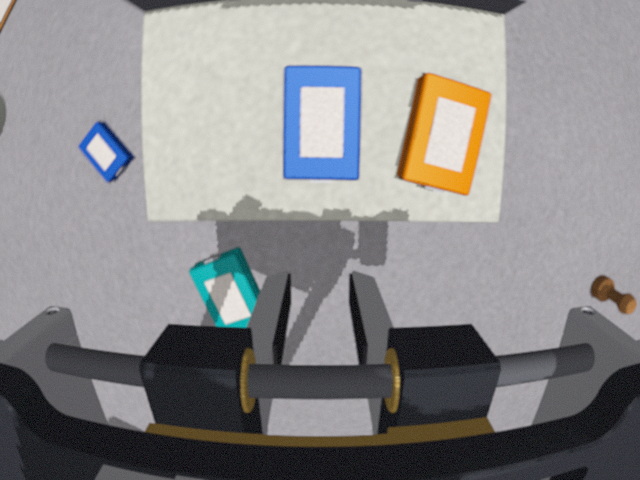

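Request:
{"op": "step_arm", "data": {"targets": [{"hand": 0.68,"translation": [0.001,0,0.015],"turn": 0},{"hand": 0.68,"translation": [0.001,0,0.035],"turn": 0},{"hand": 0.68,"translation": [0.001,0,0.055],"turn": 0},{"hand": 0.68,"translation": [0.001,0,0.075],"turn": 0},{"hand": 0.68,"translation": [0.001,0,0.086],"turn": 0},{"hand": 0.68,"translation": [0.001,0,0.092],"turn": 0},{"hand": 0.68,"translation": [0.001,0,0.094],"turn": 0},{"hand": 0.68,"translation": [0.001,0,0.094],"turn": 0}]}}

```text
time_s: 7.3
position: [453.5, -30.7, 92.0]
ee_rot: [-0.0, 0.787, -0.617, 0.0]
wrist_force: [0.6, -0.1, 0.1]
finger_gap: 0.319
```

```bash
python3 -c "
from h import *
goto(-80,0,91,-np.pi/2)
s,R=tool();d=env.snapshot('wrist');cv2.imwrite('pics/w6.png',d['image'])
d=env.snapshot('side');crop(d['image'],240,130,440,280,4,'s6c.png')
"
```

```text
now hatch [-202.5   -0.5] z 92.0 yaw -1.565 | shift [ 1.000e-04 -1.225e-01  1.100e-03] turn 0.005
```

View pics/w6.png

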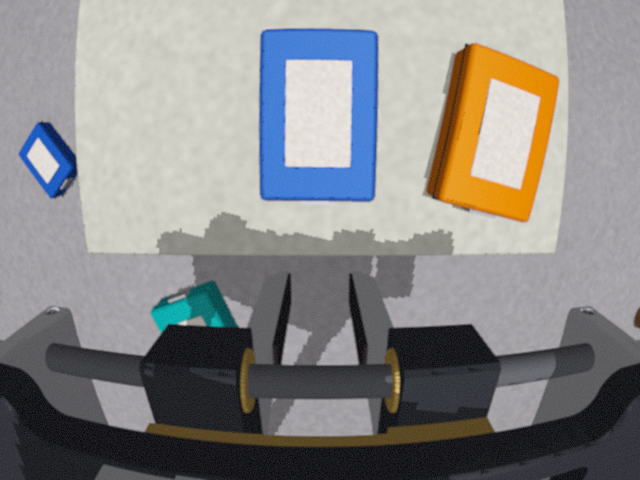

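View pics/s6c.png

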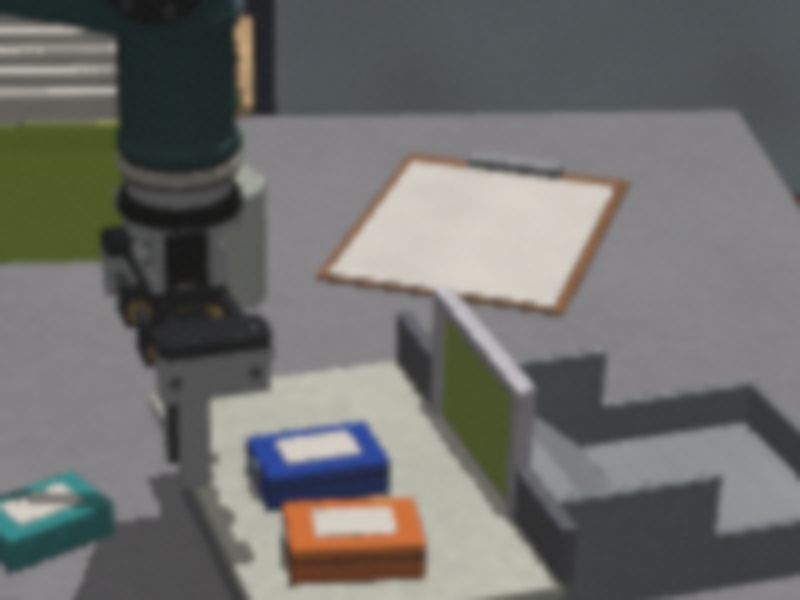

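Request:
{"op": "step_arm", "data": {"targets": [{"hand": 0.68,"translation": [0,-0.015,0.001],"turn": 0},{"hand": 0.68,"translation": [0,-0.026,0.001],"turn": 0},{"hand": 0.68,"translation": [0,-0.033,0.001],"turn": 0},{"hand": 0.68,"translation": [0,-0.039,0.001],"turn": 0},{"hand": 0.68,"translation": [0,-0.045,0.001],"turn": 0},{"hand": 0.68,"translation": [0,-0.055,0.001],"turn": 0},{"hand": 0.68,"translation": [0,-0.065,0.001],"turn": 0},{"hand": 0.68,"translation": [0,-0.072,0.001],"turn": 0}]}}

```text
time_s: 8.2
position: [523.9, -13.5, 90.4]
ee_rot: [0.0, 0.787, -0.617, 0.0]
wrist_force: [-0.8, -1.5, 0.4]
finger_gap: 0.317
```

```bash
python3 -c "
from h import *
goto(-24,0,91,-np.pi/2)
s,R=tool();print(s['wrist_force']);d=env.snapshot('wrist');cv2.imwrite('pics/w7.png',d['image'])
d=env.snapshot('side');crop(d['image'],240,130,440,280,4,'s7c.png')
"
```

```text
now hatch [-130.    -0.2] z 90.4 yaw -1.566 | shift [ 0.0003 -0.106  -0.0006] turn 0.005
[-0.81143023 -1.46192051  0.39928845]
```

View pics/w7.png

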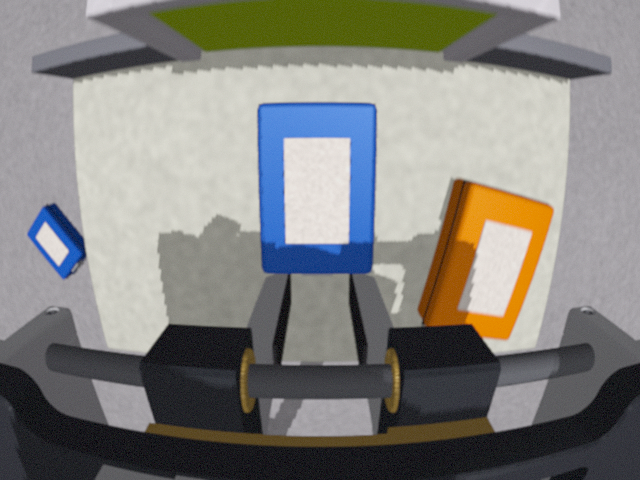

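View pics/s7c.png

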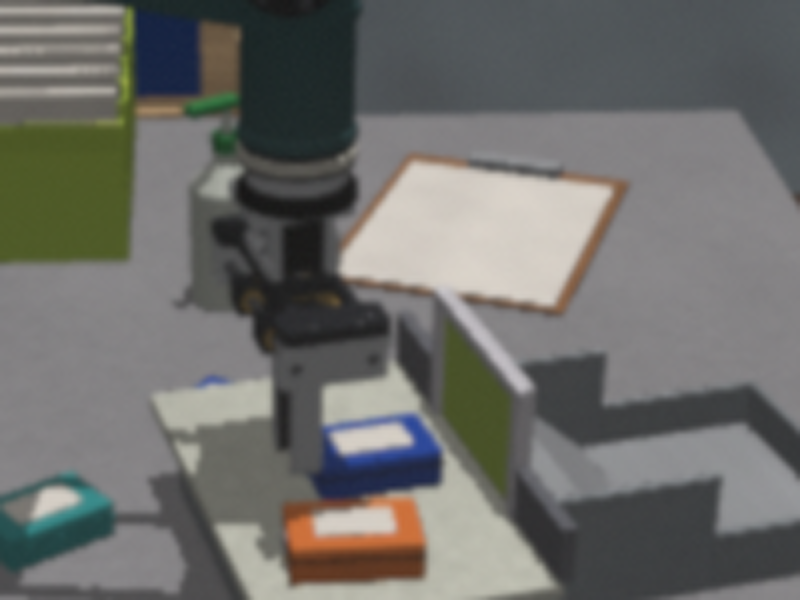

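```bash
python3 -c "
from h import *
d=env.snapshot('side')
for hx,hy,tgt in((-93,-88,(336,224)),(-93,-88,(310,224.5)),(-118,-28,(310,247))):
  for z in (80,92,150,170,190,200):
    print(z,w2px(d,np.r_[H.T@np.array([hx,hy])+O,z]).round(1),tgt)
"
```

```text
80 [336.9 262.5] (336, 224)
92 [337.  258.4] (336, 224)
150 [337.5 238.2] (336, 224)
170 [337.7 231. ] (336, 224)
190 [337.9 223.7] (336, 224)
200 [338.  220.1] (336, 224)
80 [336.9 262.5] (310, 224.5)
92 [337.  258.4] (310, 224.5)
150 [337.5 238.2] (310, 224.5)
170 [337.7 231. ] (310, 224.5)
190 [337.9 223.7] (310, 224.5)
200 [338.  220.1] (310, 224.5)
80 [320.4 252. ] (310, 247)
92 [320.4 248. ] (310, 247)
150 [320.6 228.3] (310, 247)
170 [320.7 221.3] (310, 247)
190 [320.7 214.2] (310, 247)
200 [320.8 210.6] (310, 247)
```

Request:
{"op": "step_arm", "data": {"targets": [{"hand": 0.68,"translation": [0,-0.005,-0.001],"turn": 0},{"hand": 0.68,"translation": [0,-0.014,-0.002],"turn": 0},{"hand": 0.68,"translation": [0,-0.027,-0.002],"turn": 0},{"hand": 0.68,"translation": [0,-0.043,-0.002],"turn": 0},{"hand": 0.68,"translation": [0,-0.062,-0.002],"turn": 0},{"hand": 0.68,"translation": [0,-0.083,-0.002],"turn": 0},{"hand": 0.68,"translation": [0,-0.106,-0.002],"turn": 0},{"hand": 0.68,"translation": [0,-0.106,-0.002],"turn": 0}]}}

```text
time_s: 9.15
position: [628.2, 12.0, 92.1]
ee_rot: [-0.001, 0.787, -0.617, 0.0]
wrist_force: [0.4, 0.1, -0.9]
finger_gap: 0.318
```

```bash
python3 -c "
from h import *
goto(-19,0,92,-np.pi/2)
s,R=tool();print(s['wrist_force']);d=env.snapshot('wrist');cv2.imwrite('pics/w8.png',d['image'])
d=env.snapshot('side');crop(d['image'],270,130,470,280,4,'s8c.png')
"
```

```text
now hatch [-22.6   0.4] z 92.1 yaw -1.565 | shift [ 0.0004 -0.0036  0.0001] turn 0.006
[ 0.43996118  0.14653296 -0.89325511]
```

View pics/w8.png

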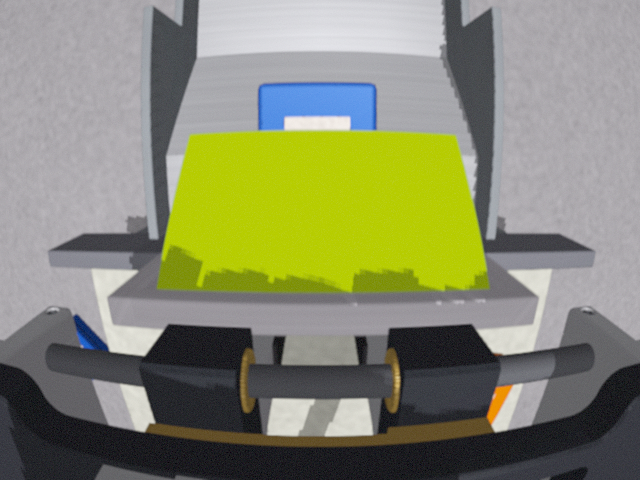

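View pics/s8c.png

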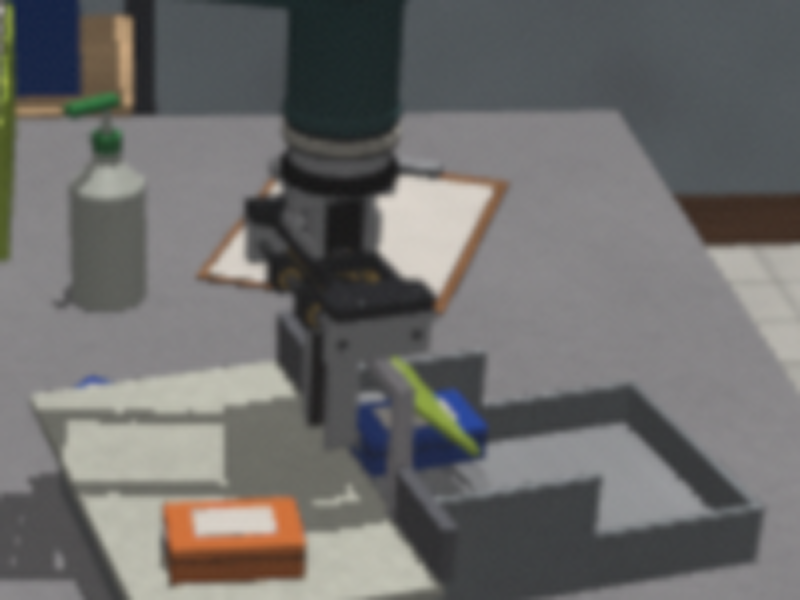

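```bash
python3 -c "
from h import *
s,R=tool();d=env.snapshot('wrist')
for u,v,z in((260,85,98),(376,85,98),(190,133,98),(457,133,98),(320,53,98)):print(H@(wpx(d,s['position'],R,u,v,z)[:2]-O))
d=env.snapshot('side');cv2.imwrite('pics/s9.png',d['image'])
crop(d['image'],340,200,420,260,8,'s9c.png')
"
```

```text
[78.15021097 28.15964034]
[ 78.36166363 -25.2859878 ]
[56.88478987 62.58013017]
[ 57.81221028 -65.47702861]
[93.09572106  0.58001533]
```

View pics/s9c.png

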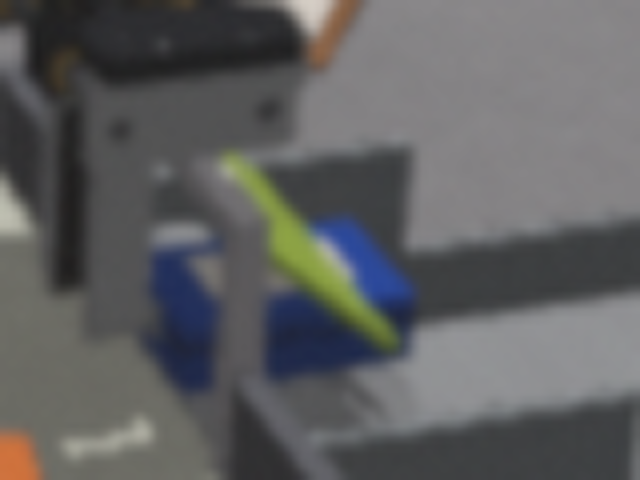

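Request:
{"op": "step_arm", "data": {"targets": [{"hand": 0.68,"translation": [0,0.01,-0.002],"turn": 0},{"hand": 0.68,"translation": [0,0.015,-0.03],"turn": 0},{"hand": 0.68,"translation": [0,0.015,-0.065],"turn": 0},{"hand": 0.68,"translation": [0,0.012,-0.095],"turn": 0},{"hand": 0.68,"translation": [0,-0.01,-0.098],"turn": 0},{"hand": 0.68,"translation": [0,-0.04,-0.098],"turn": 0},{"hand": 0.68,"translation": [0,-0.07,-0.098],"turn": 0},{"hand": 0.68,"translation": [0,-0.09,-0.098],"turn": 0}]}}

```text
time_s: 10.15
position: [713.6, 32.7, 190.9]
ee_rot: [-0.0, 0.787, -0.618, 0.0]
wrist_force: [-0.8, -0.1, -0.6]
finger_gap: 0.32
```

```bash
python3 -c "
from h import *
goto(76,0,105,-np.pi/2)
s,R=tool();print(s['wrist_force']);d=env.snapshot('wrist');cv2.imwrite('pics/w10.png',d['image'])
d=env.snapshot('side');crop(d['image'],270,130,470,280,4,'s10c.png')
"
```

```text
now hatch [65.3  0.6] z 190.9 yaw -1.566 | shift [ 0.0007 -0.0107  0.0859] turn 0.005
[-0.83443771 -0.13906638 -0.58817339]
```

View pics/s10c.png

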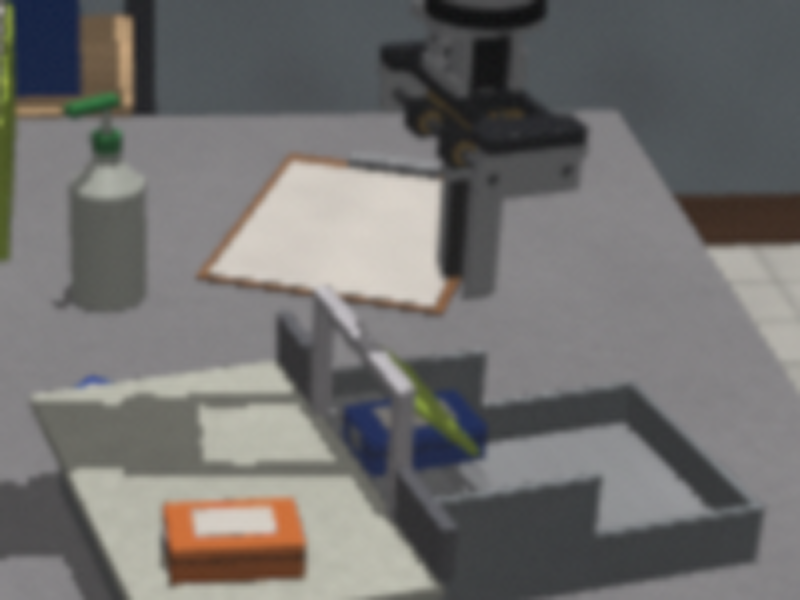

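Request:
{"op": "step_arm", "data": {"targets": [{"hand": 0.68,"translation": [0.001,-0.011,0.005],"turn": 0},{"hand": 0.68,"translation": [0.001,-0.012,0.025],"turn": 0},{"hand": 0.68,"translation": [0.001,-0.012,0.045],"turn": 0},{"hand": 0.68,"translation": [0.001,-0.012,0.06],"turn": 0},{"hand": 0.68,"translation": [0.001,-0.012,0.072],"turn": 0},{"hand": 0.68,"translation": [0.001,-0.012,0.08],"turn": 0},{"hand": 0.68,"translation": [0.001,-0.012,0.085],"turn": 0},{"hand": 0.68,"translation": [0.001,-0.012,0.085],"turn": 0}]}}

```text
time_s: 11.05
position: [725.1, 34.6, 105.0]
ee_rot: [0.0, 0.787, -0.617, -0.0]
wrist_force: [-0.5, 0.0, -0.6]
finger_gap: 0.322
```

```bash
python3 -c "
from h import *
goto(77,0,85,-np.pi/2)
s,R=tool();print(s['wrist_force']);d=env.snapshot('wrist');cv2.imwrite('pics/w11.png',d['image'])
d=env.snapshot('side');crop(d['image'],340,180,440,255,8,'s11c.png')
"
```

```text
now hatch [76.9 -0.2] z 105.0 yaw -1.566 | shift [-0.0002 -0.0002  0.02  ] turn 0.005
[-0.53742154  0.02235921 -0.62658805]
```

View pics/s11c.png

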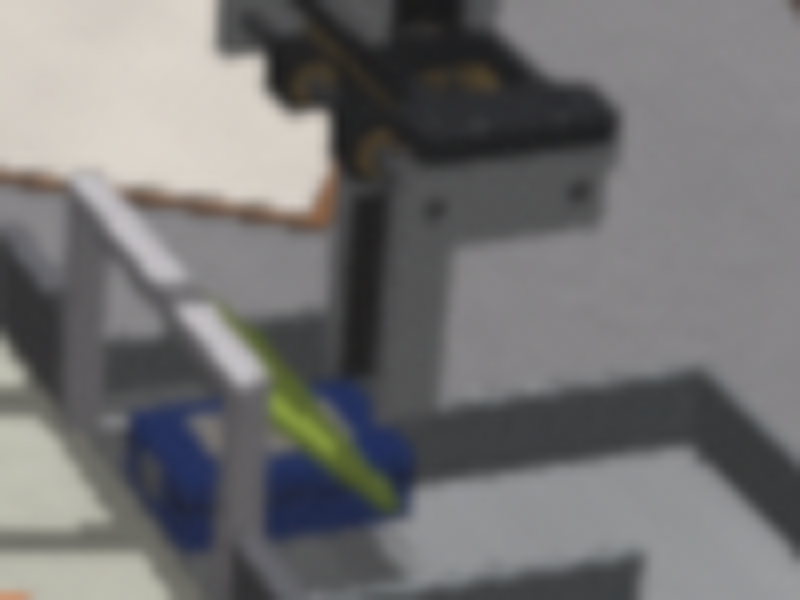

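Request:
{"op": "step_arm", "data": {"targets": [{"hand": 0.68,"translation": [0,0,0.003],"turn": 0},{"hand": 0.68,"translation": [0,0,0.005],"turn": 0},{"hand": 0.68,"translation": [0,0,0.007],"turn": 0},{"hand": 0.68,"translation": [0,0,0.008],"turn": 0},{"hand": 0.68,"translation": [0,0,0.009],"turn": 0},{"hand": 0.68,"translation": [0,0,0.01],"turn": 0},{"hand": 0.68,"translation": [0,0,0.011],"turn": 0},{"hand": 0.68,"translation": [0,0,0.012],"turn": 0}]}}

```text
time_s: 11.95
position: [726.0, 34.7, 94.2]
ee_rot: [-0.001, 0.787, -0.617, 0.001]
wrist_force: [1.9, 0.5, 2.9]
finger_gap: 0.32
```

```bash
python3 -c "
from h import *
goto(77,0,85,-np.pi/2)
s,R=tool();print(s['wrist_force']);d=env.snapshot('wrist');cv2.imwrite('pics/w12.png',d['image'])
d=env.snapshot('side');crop(d['image'],340,180,440,255,8,'s12c.png')
"
```

```text
now hatch [77.8 -0.3] z 94.2 yaw -1.566 | shift [-0.0003  0.0008  0.0092] turn 0.005
[1.87048415 0.54102058 2.91759409]
```

View pics/s12c.png

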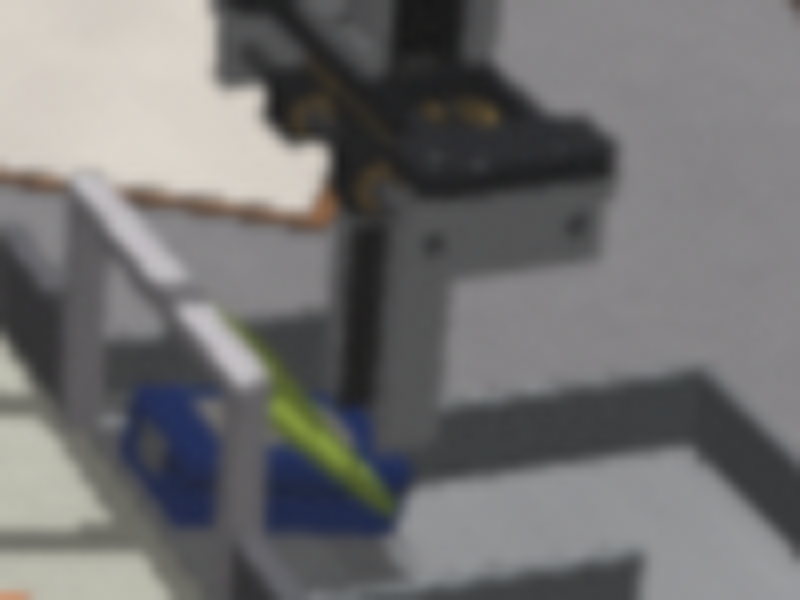

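Request:
{"op": "step_arm", "data": {"targets": [{"hand": 0.68,"translation": [0,-0.002,0.0],"turn": 0},{"hand": 0.68,"translation": [0,-0.004,0.001],"turn": 0},{"hand": 0.68,"translation": [0,-0.006,0.002],"turn": 0},{"hand": 0.68,"translation": [0,-0.008,0.003],"turn": 0},{"hand": 0.68,"translation": [0,-0.01,0.004],"turn": 0},{"hand": 0.68,"translation": [0,-0.012,0.005],"turn": 0},{"hand": 0.68,"translation": [0,-0.014,0.006],"turn": 0},{"hand": 0.68,"translation": [0,-0.016,0.007],"turn": 0}]}}

```text
time_s: 12.85
position: [741.0, 38.5, 86.2]
ee_rot: [0.0, 0.787, -0.617, -0.0]
wrist_force: [0.7, -0.1, -0.0]
finger_gap: 0.319
```

```bash
python3 -c "
from h import *
goto(77,0,85,-np.pi/2)
s,R=tool();print(s['wrist_force']);d=env.snapshot('wrist');cv2.imwrite('pics/w13.png',d['image'])
d=env.snapshot('side');crop(d['image'],340,180,440,255,8,'s13c.png')
"
```

```text
now hatch [93.2 -0.1] z 86.2 yaw -1.566 | shift [-0.0002  0.0162  0.0012] turn 0.005
[ 0.67267425 -0.14313376 -0.01671259]
```

View pics/s13c.png

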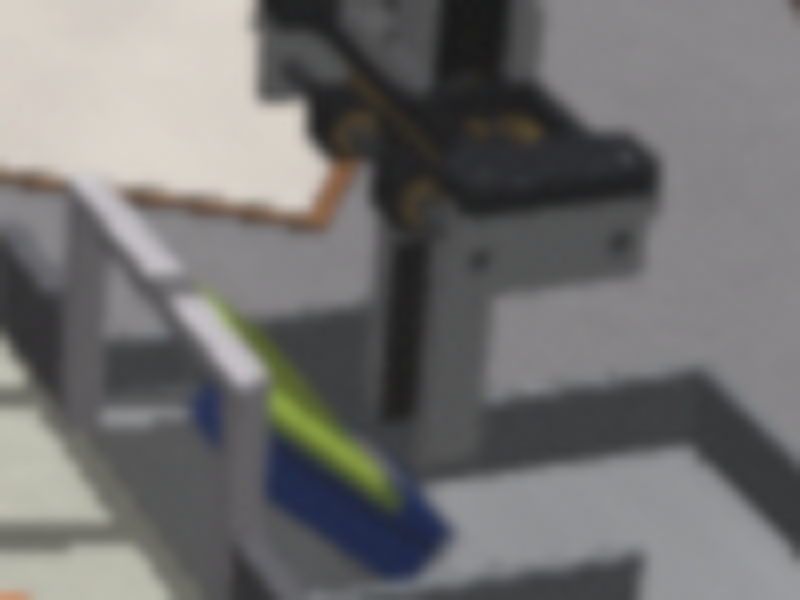

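View pics/w13.png

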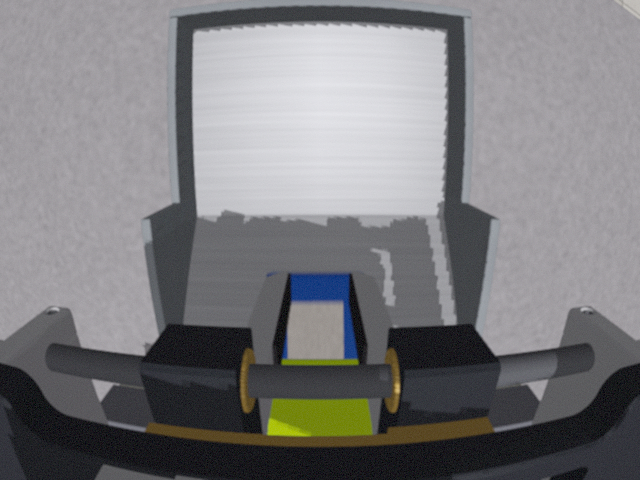

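The case is tilted onto the slide. I'll lift the fingers clear so it can slip down.

Request:
{"op": "step_arm", "data": {"targets": [{"hand": 0.68,"translation": [0,-0.003,-0.002],"turn": 0},{"hand": 0.68,"translation": [0,-0.006,-0.008],"turn": 0},{"hand": 0.68,"translation": [0,-0.006,-0.02],"turn": 0},{"hand": 0.68,"translation": [0,-0.006,-0.04],"turn": 0},{"hand": 0.68,"translation": [0,-0.006,-0.06],"turn": 0},{"hand": 0.68,"translation": [0,-0.006,-0.08],"turn": 0},{"hand": 0.68,"translation": [0,-0.006,-0.095],"turn": 0},{"hand": 0.68,"translation": [0,-0.006,-0.105],"turn": 0}]}}

```text
time_s: 13.75
position: [747.3, 39.9, 194.5]
ee_rot: [-0.001, 0.787, -0.617, 0.001]
wrist_force: [0.2, -0.7, 0.2]
finger_gap: 0.317
```

```bash
python3 -c "
from h import *
goto(-200,0,195,-np.pi/2)
s,R=tool();print(s['wrist_force']);d=env.snapshot('wrist');cv2.imwrite('pics/w14.png',d['image'])
d=env.snapshot('side');crop(d['image'],290,130,490,280,4,'s14c.png')
"
```

```text
now hatch [99.7 -0.3] z 194.5 yaw -1.566 | shift [-0.0017  0.2997 -0.0015] turn 0.005
[ 0.15894381 -0.65831778  0.17907298]
```

View pics/s14c.png

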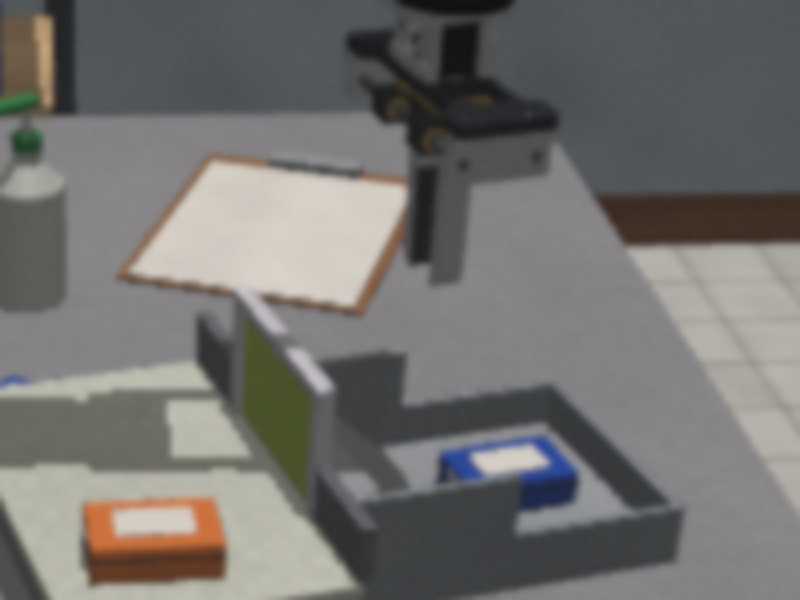

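View pics/w14.png

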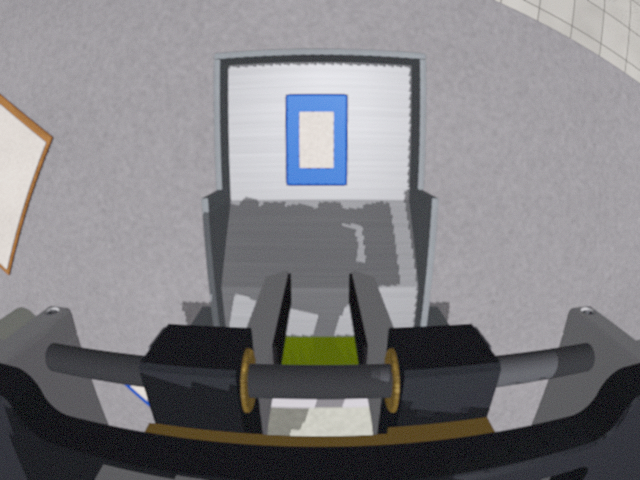

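The case lies flat in the tray at (317,140) in the wrist view, and the flap hangs shut. I'll retreat above the shelf and check from the top.

Request:
{"op": "step_arm", "data": {"targets": [{"hand": 0.68,"translation": [0,0.02,-0.005],"turn": 0},{"hand": 0.68,"translation": [0,0.06,-0.01],"turn": 0},{"hand": 0.68,"translation": [0,0.1,-0.01],"turn": 0},{"hand": 0.68,"translation": [0,0.15,-0.01],"turn": 0},{"hand": 0.68,"translation": [0,0.2,-0.01],"turn": 0},{"hand": 0.68,"translation": [0,0.25,-0.01],"turn": 0},{"hand": 0.68,"translation": [0,0.29,-0.01],"turn": 0},{"hand": 0.68,"translation": [0,0.31,-0.01],"turn": 0}]}}

```text
time_s: 14.65
position: [442.2, -34.0, 200.6]
ee_rot: [0.001, 0.786, -0.618, -0.001]
wrist_force: [-0.0, 0.3, -1.1]
finger_gap: 0.32
```

Request:
{"op": "step_arm", "data": {"targets": [{"hand": 0.68,"translation": [0,0.02,0],"turn": 0},{"hand": 0.68,"translation": [0,0.05,0],"turn": 0},{"hand": 0.68,"translation": [0,0.08,0],"turn": 0},{"hand": 0.68,"translation": [0,0.1,0],"turn": 0},{"hand": 0.68,"translation": [0,0.1,0],"turn": 0},{"hand": 0.68,"translation": [0,0.1,0],"turn": 0},{"hand": 0.68,"translation": [0,0.1,0],"turn": 0},{"hand": 0.68,"translation": [0,0.1,0],"turn": 0}]}}

```text
time_s: 15.45
position: [349.0, -57.3, 201.1]
ee_rot: [0.0, 0.787, -0.617, -0.0]
wrist_force: [-0.1, 0.5, -0.2]
finger_gap: 0.319
```

```bash
python3 -c "
from h import *
s,R=tool();print(s['wrist_force'],s['time_s'])
d=env.snapshot('top');cv2.imwrite('pics/t15.png',d['image']);t0=cv2.imread('pics/top0.png')
im=d['image']
hsv=lambda i:cv2.cvtColor(i,cv2.COLOR_BGR2HSV)
def cen(i,lo,hi,box):
  x0,y0,x1,y1=box;m=cv2.inRange(hsv(i)[y0:y1,x0:x1],lo,hi);M=cv2.moments(m,True);return M['m00'],M['m10']/M['m00']+x0,M['m01']/M['m00']+y0
for n,lo,hi,b in(('or',(8,120,80),(22,255,255),(330,190,390,260)),('pump',(50,100,30),(85,255,255),(105,235,150,275)),('stamp',(0,80,20),(20,255,255),(465,255,500,285))):
  print(n,cen(t0,lo,hi,b),cen(im,lo,hi,b))
m=cen(im,(105,120,60),(125,255,255),(240,85,345,200));print(m,H@(px2w(d,m[1],m[2],40)[:2]-O))
d=env.snapshot('top');print(np.abs(d['image'][85:200,240:345].astype(int)-im[85:200,240:345]).max())
crop(im,220,70,400,290,3,'t15c.png')
d=env.snapshot('side');crop(d['image'],270,130,470,310,4,'s15c.png')
"
```

```text
[-0.05783169  0.5248754  -0.24039298] 15.45
or (550.0, 355.9109090909091, 225.32181818181817) (551.0, 355.9255898366606, 225.35390199637024)
pump (214.0, 122.2803738317757, 254.4018691588785) (214.0, 122.33177570093457, 254.4626168224299)
stamp (197.0, 481.1370558375635, 269.7005076142132) (197.0, 481.1370558375635, 269.7005076142132)
(437.0, 287.9016018306636, 126.31807780320366) [172.76708889   5.73665585]
7
```

View pics/s15c.png

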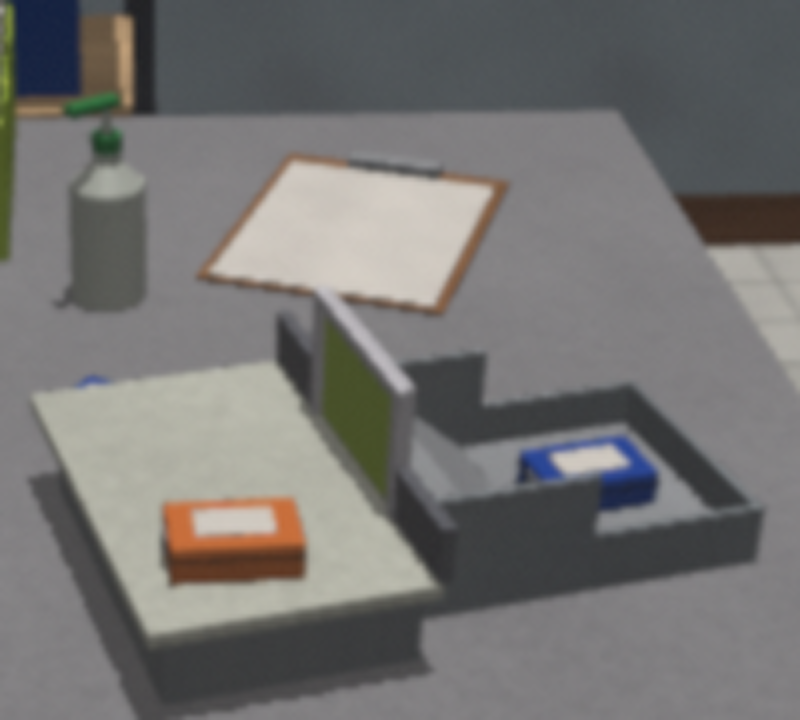

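View pics/t15.png

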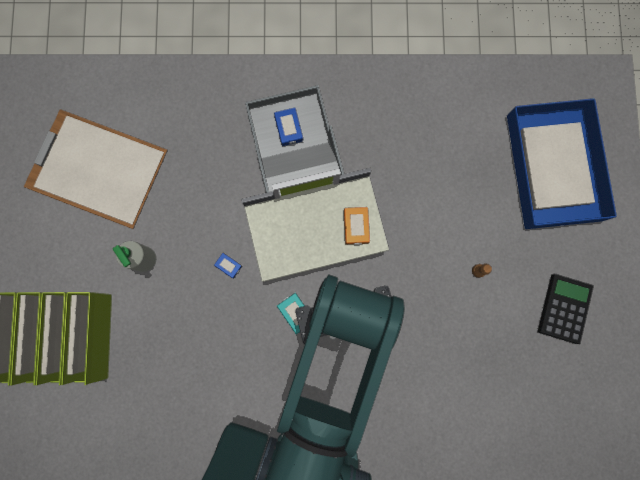

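Both views agree. The blue case rests flat in the tray at (288,126), about x = 173 mm and y = 6 mm in the hatch frame. The flap is shut, the orange case, bottle and stamp are unmoved, and the arm touches nothing. I'm handing the job in.

```bash
python3 -c "
from plant import env
print(env.hand_in())"
```

```text
the job is handed in; nothing more can be done
None
```

The blue case is down in the tray, the flap hangs shut, and I handed the job in after about 15.5 s of the 53 s allowed.

**What I did:**
- I slid the case sideways into line with the hatch, using the outside of both fingers.
- I then pushed its near end under the flap. It held the flap well open at about x = 36 mm, which is the condition checked on the way.
- The moves allowed no tilt, so the upright fingers could not follow it past the bar. I reached over the bar instead, pressed the case's front end lightly with the fingertips just behind the flap's lower edge, and drew it forward. It tipped over the slide edge and slipped down by itself.

**Last checks:**
- **Blue case:** it lies flat and still at about x = 173 mm, y = 6 mm in the hatch frame.
- **Flap:** it looks fully shut in the side and top views; I had no direct reading of its angle.
- **Orange case, bottle and stamp:** they moved less than 0.1 pixel in the top view.
- **Forces:** the wrist force read about 3.5 N at most between moves. I could not read the force on the case itself.
- **Disagreement:** one edge of the shelf measured about 5 mm differently in the wrist view than in the top view. It did not affect the result.

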